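# Balance a pair of centrifuge tube carriers

## Robot

A 6-joint arm with a two-finger parallel gripper is mounted at the origin on the work surface. World frame = base frame: x ahead of the robot, y to its left, z up, the work surface at z = 0. Lengths are in m, angles in degrees, forces in N, time in s.
With the tool pointing down it reaches from about 0.25 to 0.725 m from the base axis. Payload 9.7 kg.
Tool frame: the origin (TCP) lies between the finger pads; the fingertips stand bot.tcp_to_tips ahead of it and the grasp point (between the pads) lies 2 mm behind it (bot.tcp_to_tips is the distance from the TCP to the fingertips, in m); z points along the fingers, y is the line along which they close (so a half turn about z gives the same grasp; the last joint's range is limited). The gripper opens to 85 mm and grips with 20 to 120 N. Pads are 22 mm wide; open, the fingers measure 114 mm over their backs; the gripper's body (76 mm by 85 mm) begins 54 mm behind the grasp point. The pads swing forward as they close: fully open they stand 13 mm farther back than shut.
Start: joints at [0, 4.979, 10.078, 95.1, 0, 90], TCP at [0.55, -0, 0.248] pointing down, gripper open.
Joint ranges: [-179.16, 179.16], [-48.56, 103.87], [-65.8, 70.77], [-126.05, 130.52], [-82.76, 87.17], [-180, 180]. Speed limits (degrees/s): [127.2, 127.2, 147.25, 180, 180, 180].

## Interface

Orientations are given as [roll, pitch, yaw] about the fixed x, y, z axes, in that order (R = Rz(yaw) Ry(pitch) Rx(roll)).
In Python, from workcell import sensors, camera, camera_params, bot gives the robot as it stands.
- The arm moves only by the tool apply_moves, never from a script. Its argument "motion" is a list of rows, each an object with "jaw": the opening, from -1 (shut) to 1 (fully open); "xyz": the shift along the tool's x, y, z in mm, a list of three; "twist": the turn about the tool's z in rad. A call has 1 to 5 rows; each row is the pose to reach, as a shift and turn from the pose commanded when the call began, along the tool's axes at that moment; what a row does not reach only later rows make up. A row lasts 1/8 s, in which the tool goes at most 62.5 mm and 10.7 degrees, less where a joint would pass 70% of its speed; a pose out of reach is approached as far as the arm can. A call with a gripper value outside its range is refused whole. The fingers move at their own pace and stop on an object; "grip_force" is the grip in N (left out, the last holds). Time passes only in rows, so rows that repeat a pose let the fingers close. It gives the time, the measured TCP pose, the force, the opening and the grip force at its end, in the units of the state.
- sensors.get_obs(): the state, without advancing time (a new reading comes with each control period).
- camera(name): name is "scene" or "side" or "wrist"; returns (picture, depth): 400x640x3 uint8, red, green, blue; 400x640 float32, m along the optical axis (not along the pixel's ray), 0 where there is no reading.
- camera_params(name): a dict with "mtx" (3x3 intrinsics, pixels), "k1" (the pictures are not rectified: a ray, as slopes to the right and down, at radius r is drawn at 1 + k1 r^2 times it, then the intrinsics apply), "rvec" (rotation vector, rad) and "tvec" (3), from world to camera coordinates, as OpenCV has them. Camera axes: x right, y down, z forward; pixel columns grow to the right and rows downward; lengths in m; the calibration is good to about 2 mm. A picture is of the moment at which its call begins: read the wrist's pose just before it. camera_params takes no time and is no camera call; for the wrist camera it gives the pose at the moment of the call.
- bot.job_done(): hands the job in; it is judged then, once.
The state is a dict: "time": time; "q": joint angles; "qd": joint speeds; "joint_efforts": joint torques, N m; "ee_pos": TCP position; "tcp_rot": TCP orientation; "wrist_force": force on the tool from outside, world axes, zero at the start; "torque": the same for the moment, N m; "opening": finger opening in m; "grasp_force": force on a finger pad.
Only numpy, scipy, OpenCV 4.12 (cv2) and the standard library are available. Lean on these libraries where they do the work, as an engineer would, in place of code of your own. Each camera call takes 0.05 s, during which the arm holds its last target. There are 200 camera calls.

## Task

The two tube carriers must be compared on the two-pan balance before they are spun: set the loose carrier upright in the middle of the empty pan (the right-hand one seen from the robot) and let go of it, then turn the balance dial until the pointer stands in the black centre block of the scale and keep it there for 5 seconds, without touching pans, beam or the other carrier and with hands off the carrier you have set down. The beam swings freely for a long time, so steady it with the dial and never let it slam into its stops. Leave everything else on the table where it is, and finish with the dial released and the pointer resting nearly still in the centre block.

Things in the scene. Friction and masses are not known exactly. Their poses are not given: they have to be found in the camera images.
- balance: Two-pan balance: white housing 250 (x) x 400 (y) x 90 mm high. Origin at table level, midway between the pans, 150 mm from the near edge; x points away from the robot, from dial to scale, y to the left pan, z up. Inside, a beam pivots about x, 55 mm above the table; arms 140 mm long. Pans (80 g each) stay level as they rise and fall, +-21 mm between the stops (beam +-0.15 rad).
- beam: The beam (120 g) with both pans and the left carrier; origin at the pivot. Not to be touched. The left pan carries a carrier like the loose one, fitted in it, 360 g +-2%. Even with the loose carrier on the right pan the left side is 26 to 55 g too heavy, so the beam stays on its left stop until the dial is turned. Hardly damped: left alone it swings for a minute, period near 3 s.
- bob: Steel bob on the beam inside the housing (unseen), 30 mm below the pivot when level, nominally 120 g, true mass within 40% of that: with the dial spring it brings the beam back to level, so the stiffness is known only to some 15%.
- pan_right_top (a point): Centre of the upper face of the right-hand pan (the empty one, on the negative y side of the balance): a steel disc 104 mm wide inside a rim 6 mm high. At the start it stands in its top position, 157 mm above the table; it gives way when pressed with more than 3 N.
- pointer (a joint): Black pointer on the white scale on the housing, rad: 0 in the middle of the black centre block (block: -0.12 to 0.12), positive towards the right-hand pan (right side heavy). Geared 3 : 1 to the beam; stops at -0.45 and 0.45; starts at -0.45. Its pivot is 30 mm nearer the robot than the balance origin, 97 mm above the table; it points to the far side.
- pointer_tip (a point): Tip of the pointer, 80 mm from its pivot.
- dial (a joint): Balance dial, rad, positive clockwise seen from above, stops at -0.1 and 2.4, starts at 0; stays where it is left (friction 0.15 N m). Clockwise it winds a spring (0.055 N m per rad of dial minus beam angle) that pulls the right side down. Balance lies between 0.6 and 1.45. Off the stops, nominally: pointer acceleration = 8.9 * (dial - balance value) - 4.9 * pointer (rad, s).
- dial_grip (a point): Point on the dial's vertical axis at the height to grip, 123 mm above the table, 105 mm nearer the robot than the balance origin. The dial is a black disc 56 mm wide (top at 100 mm) with a bar grip on it 52 mm long, 14 mm thick, top at 133 mm; x of this point runs along the bar, z up; it turns with the dial.
- carrier: The loose tube carrier, standing on the table: grey round block 84 mm wide (foot 72 mm) and 50 mm high with six capped tubes (tops at 88 mm) and a steel T-handle in the middle, 126 mm high in all, 320 g +-2.5%. Origin at the centre of its underside, z up, x along the handle bar.
- carrier_grip (a point): Middle of the carrier's handle bar, 112 mm above its underside; the bar is 46 mm long (x), 12 mm thick (y) and 26 mm high.
- tube_tray: clear three-part tray full of tubes, 260 x 200 x 60 mm; origin under its centre
- saline: small white bottle, 48 mm across, 90 mm high; origin under its centre
- cotton_jar: glass jar with steel cap, 76 mm across, 85 mm high; origin under its centre
- wipes: white and blue carton of wipes, 70 x 115 x 50 mm; origin under its centre
- tape: roll of white tape lying flat, 64 mm across, 25 mm high; origin under its centre

How it is judged (in metres and radians):
On the way, in this order (a step that is already met when the one before it is completed fails the run):
1. the loose carrier stands on the right-hand pan and is let go (horizontal distance between carrier and pan_right_top below 0.018 m and z of carrier in the frame of pan_right_top between -0.006 and 0.006 m and angle between carrier's own z axis and vertical below 0.1 rad and contact force between each of the fingers, the arm and carrier below 0.2 N), for 0.3 s.
2. the pointer is kept in the centre block for 5 s, the carrier standing free on its pan (all of step 1 and value of joint pointer between -0.12 and 0.12 rad), for 5 s.
At the end, for the whole second after the job is handed in: The loose carrier stands upright on the right-hand pan within 18 mm of its centre, untouched; the dial is released; the pointer rests within 0.12 rad of the centre (inside the black block) and moves slower than 0.15 rad/s (all of step 2 and velocity of joint pointer between -0.15 and 0.15 rad/s and contact force between the fingers and balance below 0.2 N).
It fails at once if the beam slams into a stop (pointer faster than 1.5 rad/s there) ((value of joint pointer above 0.42 rad and velocity of joint pointer above 1.5 rad/s) or (value of joint pointer below -0.42 rad and velocity of joint pointer below -1.5 rad/s)).
It fails at once if the robot touches a pan, the beam or the left-hand carrier (contact force between any of the fingers, the arm and beam above 1 N).
It fails at once if the carrier is tipped over (angle between carrier's own z axis and vertical above 0.6 rad).
It fails at once if another thing on the table is shifted by more than 30 mm (distance of any of tube_tray, saline, cotton_jar, wipes, tape from where it was at the start of the episode above 0.03 m).
It also fails if it takes over 72 s, if anything falls off the work surface, if the arm or the gripper's body presses on something with over 40 N, if the wrist force passes 120 N, or if a joint passes its speed limit or range.

## Working session

There is one attempt and no reset: what is moved stays moved. The work goes in short steps, Python scripts to look and compute and a tool call to move; the robot and the scene stay as the last step left them, time stands still between calls to the robot, and variables do not carry over. Pictures are saved under pics/ and viewed, at most 10 in all, crops included, and the job is handed in when it is done.

Besides the shell and the picture viewer there is one more tool, called after "Request:" as name([rows], argument=value, ...), one row to a line, values as JSON. apply_moves: Moves the arm, as the interface text tells. Its arguments: {"type":"object","properties":{"motion":{"type":"array","items":{"type":"object","properties":{"jaw":{"type":"number"},"xyz":{"type":"array","items":{"type":"number"}},"twist":{"type":"number"}}}},"grip_force":{"type":"number"}},"required":["motion"]}

```bash
mkdir -p pics; ls
cat > h.py <<'E'
import numpy as np, cv2
from workcell import sensors, camera, camera_params, bot
def rays(p,uv):
    M=p['mtx'];K=np.array(M,float);uv=np.atleast_2d(np.array(uv,float))
    d=np.stack([(uv[:,0]-K[0,2])/K[0,0],(uv[:,1]-K[1,2])/K[1,1]],1)
    s=d.copy()
    for _ in range(20): s=d/(1+p['k1']*(s**2).sum(1,keepdims=True))
    R=cv2.Rodrigues(np.array(p['rvec'],float))[0];t=np.array(p['tvec'],float).ravel()
    return -R.T@t, np.c_[s,np.ones(len(s))]@R
def plane(p,uv,z):
    o,d=rays(p,uv); return o+d*((z-o[2])/d[:,2])[:,None]
def depthpts(p,uv,dep):
    o,d=rays(p,uv); return o+d*np.array(dep)[:,None]
def proj(p,X):
    R=cv2.Rodrigues(np.array(p['rvec'],float))[0];t=np.array(p['tvec'],float).ravel()
    c=np.atleast_2d(X)@R.T+t; s=c[:,:2]/c[:,2:]; s=s*(1+p['k1']*(s**2).sum(1,keepdims=True))
    K=np.array(p['mtx']); return s*[K[0,0],K[1,1]]+K[:2,2]
def load(n,tag):
    return cv2.imread(f'pics/{n}_{tag}.png')[:,:,::-1],np.load(f'pics/{n}_{tag}.npy')
E
python3 - <<'E'
from h import *
import pickle
P={}
for n in ['scene','side','wrist']:
    P[n]=camera_params(n);im,d=camera(n)
    cv2.imwrite(f'pics/{n}_0.png',im[:,:,::-1]);np.save(f'pics/{n}_0.npy',d)
    print(n,P[n])
pickle.dump(P,open('P0.pkl','wb'))
a=cv2.imread('pics/scene_0.png');b=cv2.imread('pics/side_0.png')
print(sensors.get_obs(),bot.tcp_to_tips)
E
```

```text
pics
scene {'mtx': array([[419.99183012,   0.        , 325.04244536],
       [  0.        , 419.99183012, 200.62805426],
       [  0.        ,   0.        ,   1.        ]]), 'k1': -0.06516410239734292, 'rvec': array([ 1.77673892,  1.82402289, -0.67962287]), 'tvec': array([ 0.22061099, -0.32807064,  1.55678808])}
side {'mtx': array([[407.60403458,   0.        , 317.431198  ],
       [  0.        , 407.60403458, 202.04795364],
       [  0.        ,   0.        ,   1.        ]]), 'k1': -0.07159592354668623, 'rvec': array([ 2.40850368, -0.6135549 ,  0.21190858]), 'tvec': array([-0.54254385,  0.12139418,  1.25552665])}
wrist {'mtx': array([[305.14150697,   0.        , 318.72024737],
       [  0.        , 305.14150697, 201.77084009],
       [  0.        ,   0.        ,   1.        ]]), 'k1': -0.00715498060766035, 'rvec': array([-2.85412963e+00, -7.27926119e-04,  1.71176015e-03]), 'tvec': array([-0.5497629 , -0.03609473,  0.37847771])}
{'time': 0.15, 'q': array([-4.35273487e-04,  5.00418081e+00,  1.00453999e+01,  9.50999658e+01,
        8.85261987e-04,  8.99989454e+01]), 'qd': array([ 0.02565569, -0.06174501,  0.16758764,  0.05335811, -0.04518965,
        0.0897429 ]), 'joint_efforts': array([-3.04631758e-03, -5.20762289e+01,  4.65044117e+01,  1.38444663e-02,
       -2.16874664e-04, -1.82086734e-05]), 'ee_pos': array([ 5.49842877e-01, -3.63345096e-08,  2.47747489e-01]), 'tcp_rot': array([-1.79941253e+02, -8.86342842e-04,  9.00006184e+01]), 'wrist_force': array([-0.16723526, -0.31242736,  0.68047726]), 'torque': array([0.01244189, 0.0256034 , 0.01508525]), 'grasp_force': 0.0, 'opening': 0.08541198344957325} 0.017
```

View pics/scene_0.png

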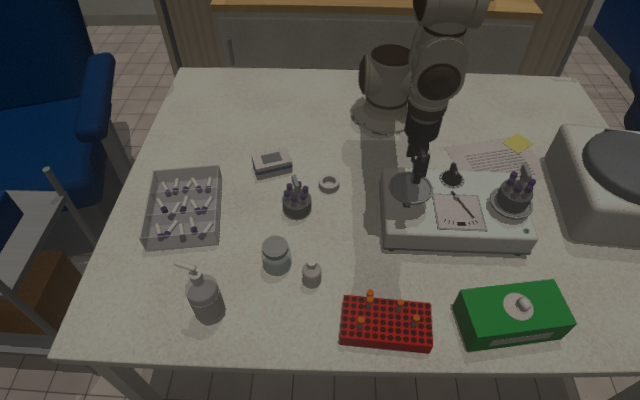

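View pics/side_0.png

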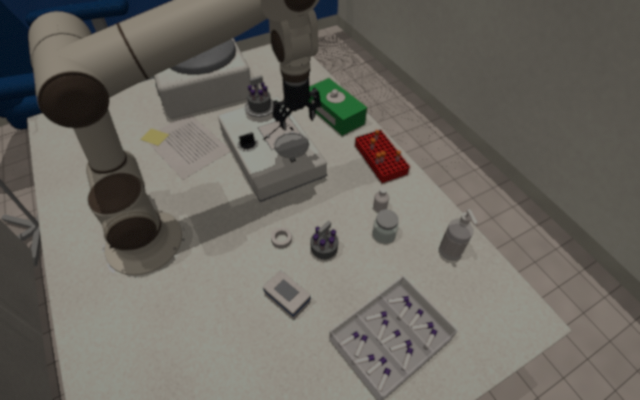

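The scene view shows the loose carrier at about (297,200), the empty right pan at (410,188), the dial at (452,175) and the scale at (459,210). The side view is blurred, with the carrier at about (323,240).

Run:
```python
from h import *
import pickle
P=pickle.load(open('P0.pkl','rb'));im,d=load('scene','0');p=P['scene']
c=cv2.resize(im[150:260,250:550],None,fx=2.66,fy=2.66,interpolation=cv2.INTER_CUBIC)
w=cv2.resize(load('wrist','0')[0],(480,300))
out=np.zeros((595,800,3),np.uint8);out[:c.shape[0],:c.shape[1]]=c[:,:800];out[295:595,:480]=w
cv2.imwrite('pics/v1.png',out[:,:,::-1])
v,u=np.mgrid[0:400,0:640];X=depthpts(p,np.c_[u.ravel(),v.ravel()],d.ravel()).reshape(400,640,3)
np.save('X0.npy',X)
def reg(u0,u1,v0,v1,z0,z1):
    m=np.zeros((400,640),bool);m[v0:v1,u0:u1]=1;return X[m&(X[:,:,2]>z0)&(X[:,:,2]<z1)&(d>0)]
h=reg(370,545,150,250,.08,.097);print('housing',len(h),cv2.minAreaRect(h[:,:2].astype(np.float32)),h[:,2].mean())
for a in [(.03,.06),(.07,.1),(.1,.14)]:
    c=reg(270,325,170,225,*a);print('carrier',a,len(c),c.mean(0),cv2.minEnclosingCircle(c[:,:2].astype(np.float32)),c[:,2].max(),cv2.minAreaRect(c[:,:2].astype(np.float32)))
c=reg(385,436,165,212,.14,.17);print('pan',len(c),c.mean(0),cv2.minEnclosingCircle(c[:,:2].astype(np.float32)),np.median(c[:,2]))
c=reg(440,468,155,190,.105,.14);print('dial',len(c),c.mean(0),cv2.minAreaRect(c[:,:2].astype(np.float32)))
```

```text
housing 7171 ((0.5087035894393921, 0.14956247806549072), (0.40097010135650635, 0.2548561990261078), 88.57292938232422) 0.0892042708404062
carrier (0.03, 0.06) 408 [ 0.49657187 -0.28983088  0.04703369] ((0.43206191062927246, -0.32390522956848145), 0.10220123082399368) 0.059788120053049565 ((0.4283852279186249, -0.3115650415420532), (0.1978575736284256, 0.08226720243692398), 20.256792068481445)
carrier (0.07, 0.1) 226 [ 0.48669936 -0.29180584  0.08241741] ((0.4809606075286865, -0.2919585704803467), 0.036567557603120804) 0.09083210158041266 ((0.48199358582496643, -0.29195818305015564), (0.06966614723205566, 0.06269179284572601), 43.068058013916016)
carrier (0.1, 0.14) 90 [ 0.48718294 -0.29126763  0.1191592 ] ((0.4831355810165405, -0.2920180857181549), 0.02397703193128109) 0.12801061163701466 ((0.48287612199783325, -0.29124578833580017), (0.04773906618356705, 0.012385712936520576), 18.569772720336914)
pan 1038 [0.53428422 0.00922291 0.1572456 ] ((0.5298951864242554, 0.010666427202522755), 0.05885288491845131) 0.15662545318020643
dial 134 [0.43396504 0.15067931 0.12488638] ((0.4277685582637787, 0.15257272124290466), (0.014800485223531723, 0.05632065609097481), 88.78526306152344)
```

View pics/v1.png

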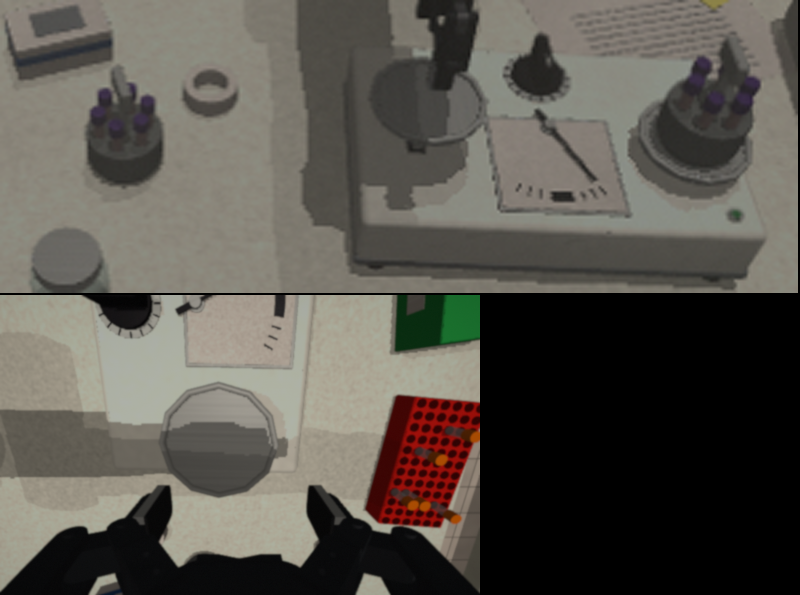

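The crop shows the carrier handle pointing slightly clockwise, the pan clear of the gripper, and the pointer tilted towards the left pan. The wrist view shows the whole empty pan at about (292,190) in full-size pixels. The poses agree with each other, so I'll move over the carrier now.

Request:
apply_moves([
  {"jaw": 1, "xyz": [-60, -14, 0], "twist": 0.18},
  {"jaw": 1, "xyz": [-120, -28, 10], "twist": 0.36},
  {"jaw": 1, "xyz": [-180, -41, 20], "twist": 0.54},
  {"jaw": 1, "xyz": [-240, -55, 30], "twist": 0.72},
  {"jaw": 1, "xyz": [-291, -67, 38], "twist": 0.9},
], grip_force=40)

```text
time: 0.78
ee_pos: [0.482, -0.293, 0.2096]
tcp_rot: [-180.0, 0.0, 38.1]
wrist_force: [1.3, 0.8, 0.2]
opening: 0.0854
grasp_force: 0.0
```

Run:
```python
from h import *
import pickle
P=pickle.load(open('P0.pkl','rb'));im,d=load('wrist','0');p=P['wrist']
v,u=np.mgrid[0:400,0:640];X=depthpts(p,np.c_[u.ravel(),v.ravel()],d.ravel()).reshape(400,640,3)
m=np.zeros((400,640),bool);m[100:285,190:390]=1
m&=(X[:,:,2]>.145)&(X[:,:,2]<.175)
n,l,st,c=cv2.connectedComponentsWithStats(m.astype(np.uint8));k=1+st[1:,4].argmax()
q=X[l==k];print(len(q),q[:,2].mean(),q.mean(0),cv2.minEnclosingCircle(q[:,:2].astype(np.float32)))
o=sensors.get_obs();print(o['time'],o['ee_pos'],o['tcp_rot'],o['q'])
pw=camera_params('wrist');im,d=camera('wrist');cv2.imwrite('pics/w1.png',im[:,:,::-1])
X=depthpts(pw,np.c_[u.ravel(),v.ravel()],d.ravel()).reshape(400,640,3)
m=(X[:,:,2]>.105)&(X[:,:,2]<.14)&(abs(X[:,:,0]-.483)<.05)&(abs(X[:,:,1]+.291)<.05)
q=X[m];print(len(q),q.mean(0),cv2.minAreaRect(q[:,:2].astype(np.float32)),q[:,2].max())
```

```text
18623 0.15725356706267765 [0.52965342 0.01510166 0.15725357] ((0.5297567844390869, 0.012990549206733704), 0.057821258902549744)
0.775 [ 0.48200005 -0.29302793  0.20960872] [-1.79974258e+02  1.20194937e-02  3.80551685e+01] [-3.12961321e+01  6.30373306e+00  7.21525254e+00  9.09398461e+01
 -2.16988435e-03  1.10648703e+02]
1114 [ 0.48331597 -0.29075209  0.12307403] ((0.4814857840538025, -0.2921302616596222), (0.04519529268145561, 0.01209056843072176), 18.857101440429688) 0.12698352811304975
```

Request:
apply_moves([
  {"jaw": 1, "xyz": [1, -1, 15], "twist": 0.17},
  {"jaw": 1, "xyz": [1, -1, 35], "twist": 0.335},
  {"jaw": 1, "xyz": [1, -1, 65], "twist": 0.335},
  {"jaw": 1, "xyz": [1, -1, 90], "twist": 0.335},
  {"jaw": 1, "xyz": [1, -1, 99], "twist": 0.335},
])

```text
time: 1.45
ee_pos: [0.4824, -0.2891, 0.1095]
tcp_rot: [-179.9, 0.1, 19.2]
wrist_force: [0.7, -0.9, -0.5]
opening: 0.0855
grasp_force: 0.0
```

Request:
apply_moves([
  {"jaw": 1, "xyz": [0, 0, 0], "twist": 0},
  {"jaw": -1, "xyz": [0, 0, 0], "twist": 0},
  {"jaw": -1, "xyz": [0, 0, 0], "twist": 0},
  {"jaw": -1, "xyz": [0, 0, 0], "twist": 0},
  {"jaw": -1, "xyz": [0, 0, 0], "twist": 0},
])

```text
time: 2.08
ee_pos: [0.4833, -0.2897, 0.1116]
tcp_rot: [180.0, -0.0, 19.2]
wrist_force: [0.7, -1.1, 1.9]
opening: 0.0123
grasp_force: 2.8
```

Request:
apply_moves([
  {"jaw": -1, "xyz": [0, 0, 0], "twist": 0},
  {"jaw": -1, "xyz": [0, 0, 0], "twist": 0},
  {"jaw": -1, "xyz": [0, 0, 0], "twist": 0},
])

```text
time: 2.45
ee_pos: [0.4831, -0.2896, 0.1111]
tcp_rot: [-180.0, 0.0, 19.2]
wrist_force: [0.4, -0.0, -2.1]
opening: 0.0114
grasp_force: 42.5
```

Request:
apply_moves([
  {"jaw": -1, "xyz": [0, 0, -10], "twist": 0},
  {"jaw": -1, "xyz": [0, 0, -45], "twist": 0},
  {"jaw": -1, "xyz": [0, 0, -95], "twist": 0},
  {"jaw": -1, "xyz": [0, 0, -145], "twist": 0},
  {"jaw": -1, "xyz": [0, 0, -185], "twist": 0},
])

```text
time: 3.08
ee_pos: [0.483, -0.2895, 0.2991]
tcp_rot: [179.9, -0.1, 19.2]
wrist_force: [-0.0, -1.0, -3.2]
opening: 0.0113
grasp_force: 42.2
```

Request:
apply_moves([
  {"jaw": -1, "xyz": [14, -26, -6], "twist": -0.1},
  {"jaw": -1, "xyz": [38, -71, -6], "twist": -0.25},
  {"jaw": -1, "xyz": [63, -118, -6], "twist": -0.42},
  {"jaw": -1, "xyz": [88, -165, -6], "twist": -0.58},
  {"jaw": -1, "xyz": [109, -204, -6], "twist": -0.7},
])

```text
time: 3.7
ee_pos: [0.5187, -0.0591, 0.303]
tcp_rot: [180.0, -0.0, 59.6]
wrist_force: [0.5, -0.5, -2.7]
opening: 0.0115
grasp_force: 42.2
```

Request:
apply_moves([
  {"jaw": -1, "xyz": [25, -10, 0], "twist": -0.1},
  {"jaw": -1, "xyz": [48, -19, 0], "twist": -0.2},
  {"jaw": -1, "xyz": [62, -25, 0], "twist": -0.3},
  {"jaw": -1, "xyz": [66.5, -26.5, 0], "twist": -0.35},
  {"jaw": -1, "xyz": [66.5, -26.5, 0], "twist": -0.35},
])

```text
time: 4.32
ee_pos: [0.5299, 0.01, 0.3027]
tcp_rot: [180.0, -0.0, 79.4]
wrist_force: [-0.7, 0.0, -2.7]
opening: 0.0114
grasp_force: 42.2
```

Run:
```python
from h import *
o=sensors.get_obs();print(o['time'],o['ee_pos'],o['tcp_rot'],o['q'],o['wrist_force'])
p=camera_params('scene');im,d=camera('scene');cv2.imwrite('pics/scene_1.png',im[:,:,::-1]);np.save('pics/scene_1.npy',d)
v,u=np.mgrid[0:400,0:640];X=depthpts(p,np.c_[u.ravel(),v.ravel()],d.ravel()).reshape(400,640,3)
# pan (visible portion) and carrier body lower rim
near=np.hypot(X[:,:,0]-.53,X[:,:,1]-.0115)<.07
c=X[near&(X[:,:,2]>.195)&(X[:,:,2]<.236)];print('body',len(c),c.min(0),c.max(0))
q=X[near&(X[:,:,2]>.15)&(X[:,:,2]<.17)];print('pan',len(q),q.min(0),q.max(0))
cv2.imwrite('pics/v2.png',cv2.resize(im[100:250,350:550],None,fx=3,fy=3,interpolation=cv2.INTER_CUBIC)[:,:,::-1])
```

```text
4.325 [0.52985077 0.01001398 0.3026691 ] [ 1.79998234e+02 -2.82437406e-03  7.94207558e+01] [1.08152123e+00 3.81033217e+00 1.49665541e+01 1.01153921e+02
 2.40907542e-03 1.01660765e+02] [-0.65380503  0.04717732 -2.68949951]
body 348 [ 0.52192732 -0.03643356  0.19508652] [0.57323942 0.04412508 0.23598777]
pan 748 [ 0.49128169 -0.04673803  0.15030727] [0.5874398  0.06795152 0.16647497]
```

View pics/v2.png

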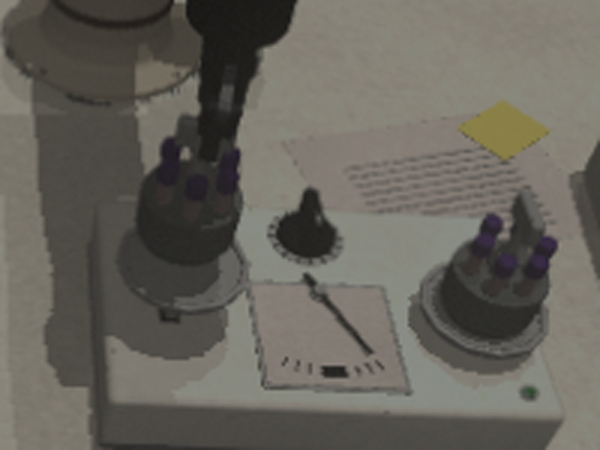

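The picture shows the carrier hanging upright over the pan, with its body at about (189,215) in the crop and the pan at (183,262). I'll shift 4–5 mm towards +y and lower it.

Request:
apply_moves([
  {"jaw": -1, "xyz": [4.5, -1, 6], "twist": 0},
  {"jaw": -1, "xyz": [4.5, -1, 14], "twist": 0},
  {"jaw": -1, "xyz": [4.5, -1, 22], "twist": 0},
  {"jaw": -1, "xyz": [4.5, -1, 28], "twist": 0},
  {"jaw": -1, "xyz": [4.5, -1, 31], "twist": 0},
])

```text
time: 5.0
ee_pos: [0.5296, 0.0142, 0.2707]
tcp_rot: [-180.0, 0.0, 79.4]
wrist_force: [0.4, 0.3, -2.4]
opening: 0.0114
grasp_force: 42.2
```

Request:
apply_moves([
  {"jaw": -1, "xyz": [0, 0, 1], "twist": 0},
  {"jaw": -1, "xyz": [0, 0, 2], "twist": 0},
  {"jaw": -1, "xyz": [0, 0, 2.5], "twist": 0},
  {"jaw": -1, "xyz": [0, 0, 2.5], "twist": 0},
  {"jaw": -1, "xyz": [0, 0, 2.5], "twist": 0},
])

```text
time: 5.62
ee_pos: [0.5298, 0.0143, 0.2689]
tcp_rot: [180.0, -0.0, 79.4]
wrist_force: [-0.3, 0.6, -2.8]
opening: 0.0114
grasp_force: 42.2
```

Request:
apply_moves([
  {"jaw": -1, "xyz": [0, 0, 0.4], "twist": 0},
  {"jaw": -1, "xyz": [0, 0, 0.7], "twist": 0},
  {"jaw": -1, "xyz": [0, 0, 0.7], "twist": 0},
  {"jaw": -1, "xyz": [0, 0, 0.7], "twist": 0},
])

```text
time: 6.12
ee_pos: [0.5298, 0.0142, 0.2681]
tcp_rot: [-180.0, 0.0, 79.4]
wrist_force: [-0.4, -0.2, -1.8]
opening: 0.0114
grasp_force: 42.3
```

Request:
apply_moves([
  {"jaw": -0.6, "xyz": [0, 0, 0], "twist": 0},
  {"jaw": -0.3, "xyz": [0, 0, 0], "twist": 0},
  {"jaw": 0.2, "xyz": [0, 0, 0], "twist": 0},
  {"jaw": 0.2, "xyz": [0, 0, 0], "twist": 0},
  {"jaw": 0.2, "xyz": [0, 0, 0], "twist": 0},
])

```text
time: 6.75
ee_pos: [0.5298, 0.0142, 0.2681]
tcp_rot: [180.0, -0.0, 79.4]
wrist_force: [-0.1, -0.3, 0.4]
opening: 0.0511
grasp_force: 0.0
```

Run:
```python
from h import *
o=sensors.get_obs();print(o['time'],o['ee_pos'],o['tcp_rot'],o['wrist_force'])
p=camera_params('scene');im,d=camera('scene');cv2.imwrite('pics/scene_2.png',im[:,:,::-1]);np.save('pics/scene_2.npy',d)
v,u=np.mgrid[0:400,0:640];X=depthpts(p,np.c_[u.ravel(),v.ravel()],d.ravel()).reshape(400,640,3)
near=np.hypot(X[:,:,0]-.53,X[:,:,1]-.0115)<.075
for n,a in dict(pan=(.15,.166),body=(.17,.208),top=(.2,.212)).items():
    q=X[near&(X[:,:,2]>a[0])&(X[:,:,2]<a[1])];print(n,len(q),q.min(0),q.max(0),cv2.minEnclosingCircle(q[:,:2].astype(np.float32)))
cv2.imwrite('pics/v3.png',cv2.resize(im[130:250,370:550],None,fx=4,fy=4,interpolation=cv2.INTER_CUBIC)[:,:,::-1])
```

```text
6.75 [0.52980885 0.01423967 0.26810514] [ 1.79996579e+02 -1.15223264e-03  7.93980610e+01] [-0.08352889 -0.34574803  0.41500787]
pan 461 [ 0.48870197 -0.04722383  0.15096268] [0.58704171 0.06797282 0.16562178] ((0.5307196378707886, 0.010454986244440079), 0.057778824120759964)
body 616 [ 0.48883152 -0.03214526  0.17000006] [0.57259663 0.05176568 0.20799289] ((0.5306412577629089, 0.00955561175942421), 0.043409571051597595)
top 382 [ 0.48883152 -0.03214526  0.20001841] [0.57237992 0.05176568 0.21194644] ((0.5306412577629089, 0.00955561175942421), 0.043409571051597595)
```

View pics/v3.png

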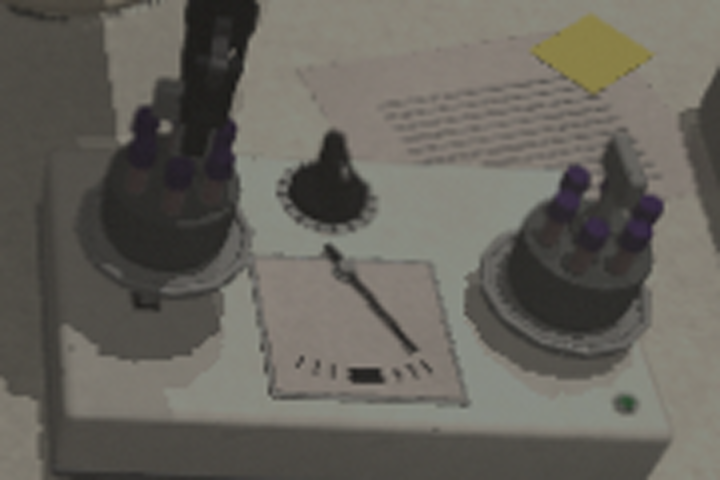

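The carrier stands upright on the pan, about 1 mm off its centre and untouched, with the pointer still on its left stop. Next I'll retreat and go to the dial.

Request:
apply_moves([
  {"jaw": 0.2, "xyz": [0, 0, -10], "twist": 0},
  {"jaw": 0.2, "xyz": [0, 0, -35], "twist": 0},
  {"jaw": 0.2, "xyz": [0, 0, -60], "twist": 0},
  {"jaw": 0.2, "xyz": [0, 0, -75], "twist": 0},
  {"jaw": 0.2, "xyz": [10, -11, -75], "twist": -0.1},
])

```text
time: 7.42
ee_pos: [0.5213, 0.0258, 0.3448]
tcp_rot: [179.9, -0.0, 85.2]
wrist_force: [0.7, -0.9, -0.7]
opening: 0.0512
grasp_force: 0.0
```

Request:
apply_moves([
  {"jaw": 0.2, "xyz": [32, -34, 0], "twist": -0.18},
  {"jaw": 0.2, "xyz": [64, -69, 0], "twist": -0.36},
  {"jaw": 0.2, "xyz": [94, -101, 0], "twist": -0.54},
  {"jaw": 0.2, "xyz": [107, -115, 0], "twist": -0.72},
  {"jaw": 0.2, "xyz": [107, -115, 0], "twist": -0.9},
])

```text
time: 8.05
ee_pos: [0.4144, 0.1434, 0.3443]
tcp_rot: [179.9, 0.0, 137.2]
wrist_force: [0.2, -0.0, 0.2]
opening: 0.0513
grasp_force: 0.0
```

Request:
apply_moves([
  {"jaw": 0.2, "xyz": [0, 0, 30], "twist": -0.18},
  {"jaw": 0.2, "xyz": [0, 0, 60], "twist": -0.36},
  {"jaw": 0.2, "xyz": [0, 0, 85], "twist": -0.54},
  {"jaw": 0.2, "xyz": [0, 0, 100], "twist": -0.72},
  {"jaw": 0.2, "xyz": [0, 0, 105], "twist": -0.733},
])

```text
time: 8.68
ee_pos: [0.4151, 0.1424, 0.238]
tcp_rot: [-180.0, -0.0, 178.7]
wrist_force: [-0.2, 1.3, 0.4]
opening: 0.0514
grasp_force: 0.0
```

Run:
```python
from h import *
o=sensors.get_obs();print(o['time'],o['ee_pos'],o['tcp_rot'],o['q'])
p=camera_params('wrist');im,d=camera('wrist');cv2.imwrite('pics/w2.png',im[:,:,::-1])
v,u=np.mgrid[0:400,0:640];X=depthpts(p,np.c_[u.ravel(),v.ravel()],d.ravel()).reshape(400,640,3)
near=np.hypot(X[:,:,0]-.428,X[:,:,1]-.1525)<.045
for a in [(.095,.106),(.11,.14)]:
    q=X[near&(X[:,:,2]>a[0])&(X[:,:,2]<a[1])];print(a,len(q),q.mean(0),q.max(0),cv2.minEnclosingCircle(q[:,:2].astype(np.float32)),cv2.minAreaRect(q[:,:2].astype(np.float32)))
```

```text
8.675 [0.41513295 0.14241142 0.23799244] [-1.79989392e+02 -2.41376313e-02  1.78660687e+02] [ 1.89355077e+01 -1.03193161e+01 -5.78652781e+00  9.45591064e+01
 -1.58659123e-03  2.02748186e+01]
(0.095, 0.106) 1864 [0.4254637  0.15246551 0.09909099] [0.45371101 0.1805215  0.10493656] ((0.42794111371040344, 0.15302036702632904), 0.027994560077786446) ((0.42684680223464966, 0.1531970202922821), (0.0534733310341835, 0.054705869406461716), 0.8164466619491577)
(0.11, 0.14) 1130 [0.42441063 0.15301621 0.13072541] [0.45356545 0.16053969 0.13423325] ((0.4275110960006714, 0.15357938408851624), 0.02608681656420231) ((0.4276253879070282, 0.15325607359409332), (0.013795728795230389, 0.051867492496967316), 88.8816909790039)
```

View pics/w2.png

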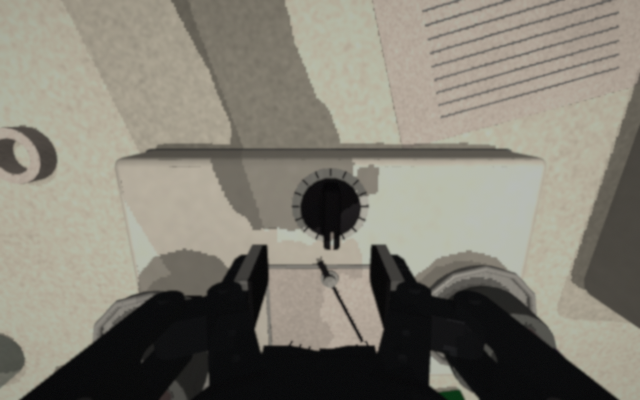

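The wrist view shows the dial at (330,208), with its bar along the tool's x, the pointer still on the left stop, and pans clear of the gripper. I'll go down and grip it.

Request:
apply_moves([
  {"jaw": 0.2, "xyz": [-12.4, 11, 10], "twist": 0},
  {"jaw": 0.2, "xyz": [-12.4, 11, 45], "twist": 0},
  {"jaw": 0.2, "xyz": [-12.4, 11, 80], "twist": 0},
  {"jaw": 0.2, "xyz": [-12.4, 11, 107], "twist": 0},
  {"jaw": 0.2, "xyz": [-12.4, 11, 116], "twist": 0},
])

```text
time: 9.35
ee_pos: [0.4279, 0.1535, 0.1207]
tcp_rot: [-180.0, -0.1, 178.6]
wrist_force: [-0.5, -0.6, 0.0]
opening: 0.0511
grasp_force: 0.0
```

Request:
apply_moves([
  {"jaw": -0.2, "xyz": [0, 0, 0], "twist": 0},
  {"jaw": -0.5, "xyz": [0, 0, 0], "twist": 0},
  {"jaw": -1, "xyz": [0, 0, 0], "twist": 0},
  {"jaw": -1, "xyz": [0, 0, 0], "twist": 0},
  {"jaw": -1, "xyz": [0, 0, 0], "twist": 0},
])

```text
time: 9.98
ee_pos: [0.4287, 0.1527, 0.1235]
tcp_rot: [-180.0, 0.1, 178.6]
wrist_force: [0.1, -4.8, 4.5]
opening: 0.0135
grasp_force: 40.0
```

Run:
```python
from h import *
o=sensors.get_obs();print(o['time'],o['ee_pos'],o['tcp_rot'],o['opening'],o['grasp_force'],o['wrist_force'])
for n in ['scene','wrist']:
    im,d=camera(n);cv2.imwrite(f'pics/{n}_3.png',im[:,:,::-1])
    if n=='scene': s=im
    else: w=im
out=np.zeros((600,640,3),np.uint8);c=cv2.resize(s[150:240,400:520],None,fx=3.3,fy=3.3);out[:c.shape[0],:c.shape[1]]=c
out[300:,:480]=cv2.resize(w,(480,300));cv2.imwrite('pics/v4.png',out[:,:,::-1])
```

```text
9.975 [0.42867504 0.15273867 0.12352376] [-1.79956946e+02  1.33474058e-01  1.78648167e+02] 0.013485686282626834 39.995736479759216 [ 0.08494143 -4.7721265   4.46788179]
```

View pics/v4.png

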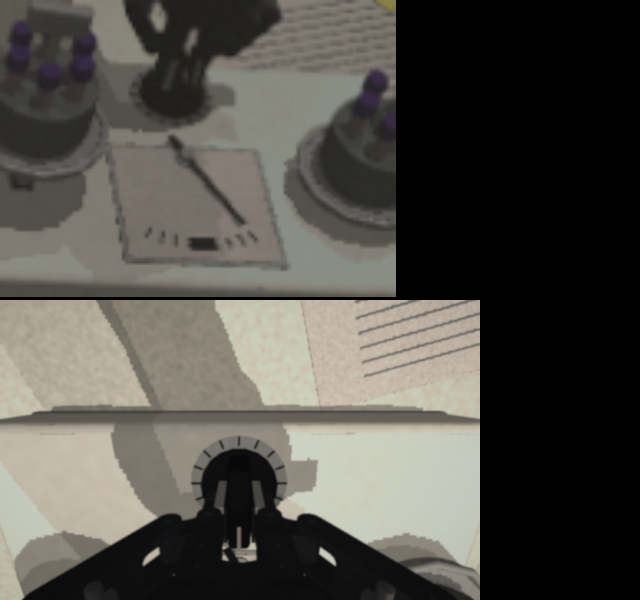

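The pointer is visible in the scene crop from (172,140) to (245,222), and the gripper holds the dial bar squarely. I'll write the pointer reader and test it against the known start of -0.45.

```bash
cat > ptr.py <<'E'
from h import *
import json,sys
PIV=np.array([.5031,.1514]);YAW=np.radians(-1.2);p=camera_params('scene')
V,U=np.mgrid[170:240,410:510];G=plane(p,np.c_[U.ravel(),V.ravel()],.097)[:,:2]-PIV
bx=G@[np.cos(YAW),np.sin(YAW)];by=G@[-np.sin(YAW),np.cos(YAW)];r=np.hypot(bx,by);phi=np.arctan2(-by,bx)
S=(r>.015)&(r<.062)&(abs(phi)<.62)
def angle(im):
    g=cv2.cvtColor(im,cv2.COLOR_RGB2GRAY)[170:240,410:510].ravel().astype(float)
    w=np.clip(np.median(g[S])-15-g,0,60)*S
    a=(w*phi*r).sum()/(w*r).sum()
    for _ in range(4):                       # refine near the line
        k=w*r*(abs(np.sin(phi-a))*r<.008); a=(k*phi).sum()/k.sum()
    return a
def sample(n=1):
    out=[]
    for _ in range(n):
        o=sensors.get_obs();im,_d=camera('scene')
        out.append([round(float(o['time']),3),round((178.65-o['tcp_rot'][2]%360)*np.pi/180,4),round(float(angle(im)),4)])
    with open('log.txt','a') as f: f.writelines(json.dumps(x)+'\n' for x in out)
    return out
if __name__=='__main__': print(sample(int(sys.argv[1]) if len(sys.argv)>1 else 1), sensors.get_obs()['wrist_force'].round(1))
E
python3 - <<'E'
from ptr import *
for t in ['scene_0','scene_2','scene_3']: print(angle(cv2.imread(f'pics/{t}.png')[:,:,::-1]))
E
```

```text
-0.39394373181164627
-0.3937059280222151
-0.3932502266743641
```

Request:
apply_moves([
  {"jaw": -1, "xyz": [0, 0, 0], "twist": 0.08},
  {"jaw": -1, "xyz": [0, 0, 0], "twist": 0.16},
  {"jaw": -1, "xyz": [0, 0, 0], "twist": 0.24},
  {"jaw": -1, "xyz": [0, 0, 0], "twist": 0.29},
  {"jaw": -1, "xyz": [0, 0, 0], "twist": 0.3},
])

```text
time: 10.7
ee_pos: [0.4286, 0.1526, 0.1235]
tcp_rot: [-180.0, 0.1, 161.4]
wrist_force: [-0.1, -6.2, 4.3]
opening: 0.0133
grasp_force: 40.0
```

```bash
python3 ptr.py 2
```

```text
[[10.7, np.float64(0.3009), -0.3935], [10.75, np.float64(0.3009), -0.3942]] [ 0.  -6.3  4.3]
```

Request:
apply_moves([
  {"jaw": -1, "xyz": [0, 0, 0], "twist": 0.012},
  {"jaw": -1, "xyz": [0, 0, 0], "twist": 0.024},
  {"jaw": -1, "xyz": [0, 0, 0], "twist": 0.036},
  {"jaw": -1, "xyz": [0, 0, 0], "twist": 0.048},
  {"jaw": -1, "xyz": [0, 0, 0], "twist": 0.06},
])

```text
time: 11.42
ee_pos: [0.4286, 0.1525, 0.1235]
tcp_rot: [-180.0, 0.2, 158.0]
wrist_force: [-0.7, -6.7, 5.0]
opening: 0.0135
grasp_force: 40.0
```

```bash
python3 ptr.py 1
python3 - <<'E'
from ptr import *
im=cv2.imread('pics/scene_3.png')[:,:,::-1];g=cv2.cvtColor(im,cv2.COLOR_RGB2GRAY)[170:240,410:510]
R=(r>.07)&(r<.1)&(abs(phi)<.3)
m=((g<np.median(g.ravel()[S])*.5)&R.reshape(g.shape)).astype(np.uint8)
n,l,st,c=cv2.connectedComponentsWithStats(m);k=1+st[1:,4].argmax();q=(l==k).ravel()
print(st[k],'by',by[q].mean(),by[q].min(),by[q].max(),'bx',bx[q].mean(),'phi',phi[q].mean())
E
```

```text
[[11.425, np.float64(0.3604), -0.3935]] [-0.3 -6.4  4.3]
[47 52  9  4 26] by -0.0018616712605333634 -0.013754506919637014 0.007425470253026129 bx 0.09447168018228434 phi 0.019779384598097745
```

Request:
apply_moves([
  {"jaw": -1, "xyz": [0, 0, 0], "twist": 0.012},
  {"jaw": -1, "xyz": [0, 0, 0], "twist": 0.024},
  {"jaw": -1, "xyz": [0, 0, 0], "twist": 0.036},
  {"jaw": -1, "xyz": [0, 0, 0], "twist": 0.048},
  {"jaw": -1, "xyz": [0, 0, 0], "twist": 0.06},
])

```text
time: 12.1
ee_pos: [0.4286, 0.1525, 0.1235]
tcp_rot: [-180.0, 0.2, 154.6]
wrist_force: [-0.6, -6.6, 5.1]
opening: 0.0136
grasp_force: 40.0
```

```bash
python3 ptr.py 1
```

```text
[[12.1, np.float64(0.4203), -0.3933]] [-0.8 -7.   4.5]
```

```bash
sed -i 's/.5031,.1514/.5031,.1495/' ptr.py; python3 ptr.py 1
```

```text
[[12.15, np.float64(0.421), -0.4384]] [-0.6 -6.1  3.6]
```

Request:
apply_moves([
  {"jaw": -1, "xyz": [0, 0, 0], "twist": 0.012},
  {"jaw": -1, "xyz": [0, 0, 0], "twist": 0.024},
  {"jaw": -1, "xyz": [0, 0, 0], "twist": 0.036},
  {"jaw": -1, "xyz": [0, 0, 0], "twist": 0.048},
  {"jaw": -1, "xyz": [0, 0, 0], "twist": 0.06},
])

```text
time: 12.82
ee_pos: [0.4286, 0.1525, 0.1235]
tcp_rot: [-180.0, 0.2, 151.1]
wrist_force: [-1.2, -7.3, 5.3]
opening: 0.0134
grasp_force: 40.0
```

```bash
python3 ptr.py 1
```

```text
[[12.825, np.float64(0.4804), -0.4381]] [-1.4 -6.5  5.3]
```

Request:
apply_moves([
  {"jaw": -1, "xyz": [0, 0, 0], "twist": 0.012},
  {"jaw": -1, "xyz": [0, 0, 0], "twist": 0.024},
  {"jaw": -1, "xyz": [0, 0, 0], "twist": 0.036},
  {"jaw": -1, "xyz": [0, 0, 0], "twist": 0.048},
  {"jaw": -1, "xyz": [0, 0, 0], "twist": 0.06},
])

```text
time: 13.5
ee_pos: [0.4286, 0.1524, 0.1235]
tcp_rot: [-180.0, 0.2, 147.7]
wrist_force: [0.3, -6.7, 4.9]
opening: 0.0134
grasp_force: 40.1
```

```bash
python3 ptr.py 1
```

```text
[[13.5, np.float64(0.5404), -0.4383]] [-1.2 -6.7  5. ]
```

Stopped reading is -0.438, close to -0.45. I'll keep ramping slowly.

Request:
apply_moves([
  {"jaw": -1, "xyz": [0, 0, 0], "twist": 0.012},
  {"jaw": -1, "xyz": [0, 0, 0], "twist": 0.024},
  {"jaw": -1, "xyz": [0, 0, 0], "twist": 0.036},
  {"jaw": -1, "xyz": [0, 0, 0], "twist": 0.048},
  {"jaw": -1, "xyz": [0, 0, 0], "twist": 0.06},
])

```text
time: 14.18
ee_pos: [0.4286, 0.1524, 0.1235]
tcp_rot: [-180.0, 0.2, 144.2]
wrist_force: [-0.7, -7.9, 5.0]
opening: 0.0136
grasp_force: 40.1
```

```bash
python3 ptr.py 1
```

```text
[[14.175, np.float64(0.6004), -0.4383]] [-0.4 -7.2  4.7]
```

Request:
apply_moves([
  {"jaw": -1, "xyz": [0, 0, 0], "twist": 0.012},
  {"jaw": -1, "xyz": [0, 0, 0], "twist": 0.024},
  {"jaw": -1, "xyz": [0, 0, 0], "twist": 0.036},
  {"jaw": -1, "xyz": [0, 0, 0], "twist": 0.048},
  {"jaw": -1, "xyz": [0, 0, 0], "twist": 0.06},
])

```text
time: 14.85
ee_pos: [0.4286, 0.1523, 0.1235]
tcp_rot: [-180.0, 0.2, 140.8]
wrist_force: [-0.1, -8.0, 5.3]
opening: 0.0135
grasp_force: 40.1
```

```bash
python3 ptr.py 1
```

```text
[[14.85, np.float64(0.6605), -0.4383]] [-0.8 -7.1  5.6]
```

Request:
apply_moves([
  {"jaw": -1, "xyz": [0, 0, 0], "twist": 0.012},
  {"jaw": -1, "xyz": [0, 0, 0], "twist": 0.024},
  {"jaw": -1, "xyz": [0, 0, 0], "twist": 0.036},
  {"jaw": -1, "xyz": [0, 0, 0], "twist": 0.048},
  {"jaw": -1, "xyz": [0, 0, 0], "twist": 0.06},
])

```text
time: 15.52
ee_pos: [0.4285, 0.1523, 0.1235]
tcp_rot: [180.0, 0.2, 137.4]
wrist_force: [-0.4, -7.4, 4.7]
opening: 0.0134
grasp_force: 40.1
```

```bash
python3 ptr.py 1
```

```text
[[15.525, np.float64(0.7205), -0.438]] [-0.6 -8.4  5.4]
```

Request:
apply_moves([
  {"jaw": -1, "xyz": [0, 0, 0], "twist": 0.012},
  {"jaw": -1, "xyz": [0, 0, 0], "twist": 0.024},
  {"jaw": -1, "xyz": [0, 0, 0], "twist": 0.036},
  {"jaw": -1, "xyz": [0, 0, 0], "twist": 0.048},
  {"jaw": -1, "xyz": [0, 0, 0], "twist": 0.06},
])

```text
time: 16.2
ee_pos: [0.4286, 0.1523, 0.1235]
tcp_rot: [180.0, 0.2, 133.9]
wrist_force: [-0.3, -7.5, 5.1]
opening: 0.0131
grasp_force: 40.1
```

```bash
python3 ptr.py 1
```

```text
[[16.2, np.float64(0.7805), -0.4384]] [-1.8 -8.3  6. ]
```

Request:
apply_moves([
  {"jaw": -1, "xyz": [0, 0, 0], "twist": 0.012},
  {"jaw": -1, "xyz": [0, 0, 0], "twist": 0.024},
  {"jaw": -1, "xyz": [0, 0, 0], "twist": 0.036},
  {"jaw": -1, "xyz": [0, 0, 0], "twist": 0.048},
  {"jaw": -1, "xyz": [0, 0, 0], "twist": 0.06},
])

```text
time: 16.88
ee_pos: [0.4285, 0.1522, 0.1235]
tcp_rot: [180.0, 0.2, 130.5]
wrist_force: [-1.2, -7.4, 5.5]
opening: 0.0133
grasp_force: 40.1
```

```bash
python3 ptr.py 1
```

```text
[[16.875, np.float64(0.8405), -0.4382]] [-1.  -8.   5.1]
```

Request:
apply_moves([
  {"jaw": -1, "xyz": [0, 0, 0], "twist": 0.012},
  {"jaw": -1, "xyz": [0, 0, 0], "twist": 0.024},
  {"jaw": -1, "xyz": [0, 0, 0], "twist": 0.036},
  {"jaw": -1, "xyz": [0, 0, 0], "twist": 0.048},
  {"jaw": -1, "xyz": [0, 0, 0], "twist": 0.06},
])

```text
time: 17.55
ee_pos: [0.4285, 0.1522, 0.1235]
tcp_rot: [180.0, 0.2, 127.1]
wrist_force: [-1.3, -8.6, 5.6]
opening: 0.0133
grasp_force: 40.1
```

```bash
python3 ptr.py 1
```

```text
[[17.55, np.float64(0.9004), -0.4391]] [-1.2 -8.4  6.4]
```

Request:
apply_moves([
  {"jaw": -1, "xyz": [0, 0, 0], "twist": 0.012},
  {"jaw": -1, "xyz": [0, 0, 0], "twist": 0.024},
  {"jaw": -1, "xyz": [0, 0, 0], "twist": 0.036},
  {"jaw": -1, "xyz": [0, 0, 0], "twist": 0.048},
  {"jaw": -1, "xyz": [0, 0, 0], "twist": 0.06},
])

```text
time: 18.23
ee_pos: [0.4285, 0.1522, 0.1235]
tcp_rot: [180.0, 0.2, 123.6]
wrist_force: [-1.3, -8.6, 5.7]
opening: 0.0134
grasp_force: 40.2
```

```bash
python3 ptr.py 1
```

```text
[[18.225, np.float64(0.9605), -0.4199]] [-1.4 -8.5  5.6]
```

Request:
apply_moves([
  {"jaw": -1, "xyz": [0, 0, 0], "twist": 0.012},
  {"jaw": -1, "xyz": [0, 0, 0], "twist": 0.024},
  {"jaw": -1, "xyz": [0, 0, 0], "twist": 0.036},
  {"jaw": -1, "xyz": [0, 0, 0], "twist": 0.048},
  {"jaw": -1, "xyz": [0, 0, 0], "twist": 0.06},
])

```text
time: 18.9
ee_pos: [0.4284, 0.1522, 0.1235]
tcp_rot: [180.0, 0.2, 120.2]
wrist_force: [-2.0, -8.7, 5.6]
opening: 0.0135
grasp_force: 40.2
```

```bash
python3 ptr.py 1
```

```text
[[18.9, np.float64(1.0205), -0.2773]] [-2.6 -9.6  5.6]
```

The pointer has lifted off. The balance value is about 1.16, so I'll continue the one-period ramp and then fit the model.

Request:
apply_moves([
  {"jaw": -1, "xyz": [0, 0, 0], "twist": 0.012},
  {"jaw": -1, "xyz": [0, 0, 0], "twist": 0.024},
  {"jaw": -1, "xyz": [0, 0, 0], "twist": 0.036},
  {"jaw": -1, "xyz": [0, 0, 0], "twist": 0.048},
  {"jaw": -1, "xyz": [0, 0, 0], "twist": 0.06},
])

```text
time: 19.58
ee_pos: [0.4284, 0.1522, 0.1235]
tcp_rot: [180.0, 0.2, 116.7]
wrist_force: [-1.9, -8.5, 6.0]
opening: 0.0133
grasp_force: 40.2
```

```bash
python3 ptr.py 2
cat > fit.py <<'E'
import numpy as np,json
from scipy.integrate import solve_ivp
from scipy.optimize import least_squares
L=np.array([json.loads(x) for x in open('log.txt')]);L=L[L[:,0]>12.12]
t,d,y=L.T
D=lambda s:np.interp(s,t,d)
def sim(x,te):
    b,A,K=x; f=lambda s,z:[z[1],A*(D(s)-b)-K*z[0]]
    tl=t[0]+np.argmax(D(np.arange(t[0],t[-1]+2,.01))>b-.45*K/A)*.01   # lift-off from the stop
    te=np.asarray(te);out=np.tile([-.45,0.],(len(te),1));m=te>tl
    if m.any(): out[m]=solve_ivp(f,(tl,te[-1]+.01),[-.45,0],t_eval=te[m],max_step=.05).y.T
    return out
yc=np.where(y<-.4,y-.012,y+.0*y-.012*np.clip(-y/.44,0,1))
res=lambda x:np.r_[(sim(x,t)[:,0]-yc)/.004,(x[1]-8.9)/.9,(x[2]-4.9)/.6]
r=min((least_squares(res,[b0,8.9,4.9],diff_step=1e-3) for b0 in (1.1,1.15,1.2)),key=lambda q:q.cost)
print('b,A,K',r.x.round(3),'cost',round(r.cost,2),'t,dial',t[-1],d[-1],'now p,v',sim(r.x,t)[-1].round(3),'meas',yc[-3:].round(3))
te=np.arange(t[-1],t[-1]+3.05,.25);print('hold ->',sim(r.x,te)[:,0].round(3))
E
python3 fit.py
```

```text
[[19.575, np.float64(1.0805), -0.1105], [19.625, np.float64(1.0811), -0.103]] [-2.6 -9.   6.8]
b,A,K [1.188 8.799 5.422] cost 0.93 t,dial 19.625 1.0811 now p,v [-0.105  0.163] meas [-0.285 -0.114 -0.106]
hold -> [-0.105 -0.078 -0.082 -0.116 -0.168 -0.223 -0.26  -0.269 -0.246 -0.199
 -0.143 -0.097 -0.076]
```

Request:
apply_moves([
  {"jaw": -1, "xyz": [0, 0, 0], "twist": 0.012},
  {"jaw": -1, "xyz": [0, 0, 0], "twist": 0.024},
  {"jaw": -1, "xyz": [0, 0, 0], "twist": 0.036},
  {"jaw": -1, "xyz": [0, 0, 0], "twist": 0.048},
  {"jaw": -1, "xyz": [0, 0, 0], "twist": 0.06},
])

```text
time: 20.3
ee_pos: [0.4284, 0.1521, 0.1235]
tcp_rot: [180.0, 0.2, 113.3]
wrist_force: [-1.4, -8.5, 6.1]
opening: 0.0136
grasp_force: 40.2
```

```bash
python3 ptr.py 3; python3 fit.py
```

```text
[[20.3, np.float64(1.1405), -0.0642], [20.35, np.float64(1.1411), -0.064], [20.4, np.float64(1.1405), -0.063]] [ -1.8 -10.3   5.7]
b,A,K [1.187 8.638 5.33 ] cost 1.1 t,dial 20.4 1.1405 now p,v [-0.066 -0.019] meas [-0.066 -0.066 -0.065]
hold -> [-0.066 -0.073 -0.08  -0.086 -0.089 -0.088 -0.083 -0.076 -0.069 -0.064
 -0.064 -0.067 -0.073]
```

Request:
apply_moves([
  {"jaw": -1, "xyz": [0, 0, 0], "twist": 0.023},
  {"jaw": -1, "xyz": [0, 0, 0], "twist": 0.023},
  {"jaw": -1, "xyz": [0, 0, 0], "twist": 0.023},
  {"jaw": -1, "xyz": [0, 0, 0], "twist": 0.023},
  {"jaw": -1, "xyz": [0, 0, 0], "twist": 0.023},
])

```text
time: 21.08
ee_pos: [0.4284, 0.1521, 0.1235]
tcp_rot: [180.0, 0.2, 112.0]
wrist_force: [-1.2, -9.3, 6.4]
opening: 0.0131
grasp_force: 40.2
```

Request:
apply_moves([
  {"jaw": -1, "xyz": [0, 0, 0], "twist": 0},
  {"jaw": -1, "xyz": [0, 0, 0], "twist": 0},
  {"jaw": -1, "xyz": [0, 0, 0], "twist": 0},
  {"jaw": -1, "xyz": [0, 0, 0], "twist": 0},
  {"jaw": -1, "xyz": [0, 0, 0], "twist": 0},
])

```text
time: 21.7
ee_pos: [0.4283, 0.1521, 0.1235]
tcp_rot: [180.0, 0.2, 112.0]
wrist_force: [-2.3, -8.9, 7.1]
opening: 0.0131
grasp_force: 40.2
```

Request:
apply_moves([
  {"jaw": -1, "xyz": [0, 0, 0], "twist": 0},
  {"jaw": -1, "xyz": [0, 0, 0], "twist": 0.024},
  {"jaw": -1, "xyz": [0, 0, 0], "twist": 0.024},
  {"jaw": -1, "xyz": [0, 0, 0], "twist": 0.024},
  {"jaw": -1, "xyz": [0, 0, 0], "twist": 0.024},
])

```text
time: 22.32
ee_pos: [0.4283, 0.1521, 0.1235]
tcp_rot: [180.0, 0.2, 110.6]
wrist_force: [-1.1, -9.2, 6.7]
opening: 0.013
grasp_force: 40.2
```

Run:
```python
from ptr import *
s=np.array(sample(10));print(s)
im,_=camera('scene');cv2.imwrite('pics/v5.png',cv2.resize(im[150:240,400:520],None,fx=5,fy=5,interpolation=cv2.INTER_CUBIC)[:,:,::-1])
```

```text
[[2.2325e+01 1.1873e+00 2.1200e-02]
 [2.2375e+01 1.1873e+00 2.1100e-02]
 [2.2425e+01 1.1873e+00 2.1300e-02]
 [2.2475e+01 1.1874e+00 2.1000e-02]
 [2.2525e+01 1.1873e+00 2.0800e-02]
 [2.2575e+01 1.1873e+00 2.1000e-02]
 [2.2625e+01 1.1873e+00 2.1100e-02]
 [2.2675e+01 1.1873e+00 2.1300e-02]
 [2.2725e+01 1.1873e+00 2.1300e-02]
 [2.2775e+01 1.1874e+00 2.1600e-02]]
```

View pics/v5.png

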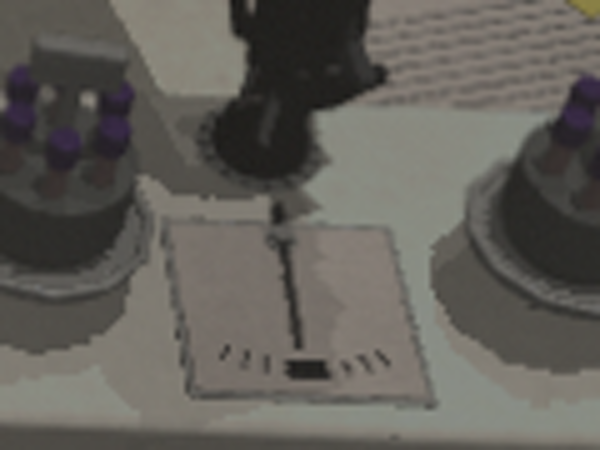

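The pointer is nearly still, with its tip at (298,348) just left of the block centre at (308,369), reading +0.02. I'll trim slightly and release the dial.

Request:
apply_moves([
  {"jaw": -1, "xyz": [0, 0, 0], "twist": -0.008},
  {"jaw": -1, "xyz": [0, 0, 0], "twist": -0.008},
  {"jaw": -0.6, "xyz": [0, 0, 0], "twist": -0.008},
  {"jaw": -0.3, "xyz": [0, 0, 0], "twist": -0.008},
  {"jaw": 0.1, "xyz": [0, 0, 0], "twist": -0.008},
])

```text
time: 23.5
ee_pos: [0.4281, 0.1533, 0.1222]
tcp_rot: [180.0, -0.0, 111.1]
wrist_force: [0.4, 0.1, -0.1]
opening: 0.0463
grasp_force: 0.0
```

Request:
apply_moves([
  {"jaw": 0.1, "xyz": [0, 0, 0], "twist": -0.008},
  {"jaw": 0.1, "xyz": [0, 0, 0], "twist": -0.008},
  {"jaw": 0.1, "xyz": [0, 0, -20], "twist": -0.008},
  {"jaw": 0.1, "xyz": [0, 0, -40], "twist": -0.008},
  {"jaw": 0.1, "xyz": [0, 0, -50], "twist": -0.008},
])

```text
time: 24.12
ee_pos: [0.4283, 0.1533, 0.173]
tcp_rot: [179.9, 0.0, 111.6]
wrist_force: [0.3, -0.3, 1.2]
opening: 0.047
grasp_force: 0.0
```

Run:
```python
from ptr import *
s=np.array(sample(40));print(s[::5,[0,2]],s[:,2].min(),s[:,2].max())
```

```text
[[2.4125e+01 1.3600e-02]
 [2.4375e+01 1.0700e-02]
 [2.4625e+01 9.4000e-03]
 [2.4875e+01 1.2200e-02]
 [2.5125e+01 1.3100e-02]
 [2.5375e+01 2.1200e-02]
 [2.5625e+01 2.1200e-02]
 [2.5875e+01 2.2400e-02]] 0.009 0.023
```

The pointer is steady at about 0.016 ± 0.007 with the dial released. I'll wait a little longer, check the carrier, and hand in.

Run:
```python
from ptr import *
s=np.array(sample(50));print(s[-1],s[:,2].min(),s[:,2].max())
if abs(s[:,2]).max()<.06: print(bot.job_done())
```

```text
[2.8575e+01 1.1703e+00 2.1400e-02] 0.0103 0.0221
the job is handed in; nothing more can be done
None
```

The job is handed in: the carrier stands free about 1 mm from the centre of the right-hand pan, the dial is released, and the pointer rested within about 0.02 rad of centre for over 5 s (28.6 s used); the verdict itself was not reported back.

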